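Close the tin and date-stamp its lid

ROBOT

A 6-joint arm with a two-finger parallel gripper is mounted at the origin on a cart in front of the work surface, level with it; the furniture and walls round the work are solid. World frame = base frame: x ahead of the robot, y to its left, z up, the work surface at z = 0. Lengths are in m, angles in rad, forces in N, time in s.
With the tool pointing down it reaches from about 0.35 to 0.85 m from the base axis. Payload 8.1 kg.
Tool frame: the origin (TCP) lies at the very end of the fingers, on their centre line; the grasp point (between the pads) lies 19 mm behind it; z points along the fingers, y is the line along which they close (so a half turn about z gives the same grasp; the last joint's range is limited). The gripper opens to 93 mm and grips with 3 to 60 N. Pads are 15 mm wide; open, the fingers measure 128 mm over their backs; the gripper's body (75 mm by 188 mm) begins 65 mm behind the grasp point.
Start: joints at [1.099, 0.13, 1.488, -0, 1.523, -0.085], TCP at [0.226, 0.556, 0.219] pointing down, gripper open.
Joint ranges: [-2.96, 2.96], [-0.89, 2.26], [0.02, 2.5], [-1.34, 4.48], [0, 2.73], [-2.66, 2.66]. Speed limits (rad/s): [2.39, 2.39, 2.79, 3.14, 3.14, 3.14].

INTERFACE

Orientations are given as a rotation vector (axis times angle).
In Python, from plant import robot gives the robot as it stands. The module is installed in compiled form; this text tells all that it offers.
- The arm moves only by the tool play_rows, never from a script. Its argument "increments" is text: rows parted by semicolons, each of 5 numbers parted by spaces: the shift along the tool's x, y, z in mm, then the turn about the tool's z in degrees, then the closure, from -1 (fully open) to 1 (shut). In form: dx dy dz yaw claw; .... A call has 1 to 20 rows; each row is the pose to reach, as a shift and turn from the pose commanded when the call began, along the tool's axes at that moment; what a row does not reach only later rows make up. A row lasts 1/10 s, in which the tool goes at most 50 mm and 8.59 degrees, less where a joint would pass 70% of its speed; a pose out of reach is approached as far as the arm can. A call with a gripper value outside its range is refused whole. The fingers move at their own pace and stop on an object; "force" is the grip in N (left out, the last holds). Time passes only in rows, so rows that repeat a pose let the fingers close. It gives the time, the measured TCP pose, the force, the opening and the grip force at its end, in the units of the state.
- robot.read_state(): the state, without advancing time (a new reading comes with each control period).
- robot.read_camera(name): name is "scene" or "top" or "wrist"; returns the picture (480x640x3 uint8, blue, green, red); there is no depth.
- robot.calibration(name): a dict with "vertical_fov" (degrees; the focal length in pixels is half the picture's height over the tangent of half this angle, whatever the lens; pixels are square), "cx", "cy" (the principal point, pixels), "rvec" (rotation vector, rad) and "tvec" (3), from world to camera coordinates, as OpenCV has them. Camera axes: x right, y down, z forward; pixel columns grow to the right and rows downward; lengths in m; the calibration is good to about 2 mm. A picture is of the moment at which its call begins: read the wrist's pose just before it. calibration takes no time and is no camera call; for the wrist camera it gives the pose at the moment of the call.
- robot.close_job(): hands the job in; it is judged then, once.
Trained networks look in the newest picture that a camera, given by its name, has taken for a name from the list of things; names that differ only in an ending like _2 or _b are one class to them, and where a whole thing is asked for, a point or a joint stands for the part that bears it (a point fixed in the world has none). Each returns a list of dicts, best first, with "conf" (0 to 1); they miss things now and then, are a little off and sometimes report something else, mostly with a low value. They report only what shows in the picture. A call takes as long as a camera call.
- robot.recognise(camera, query): "centre" ([x, y, z] in m, in world coordinates, good to about 4 mm: the middle of the surface that is visible of it).
- robot.regions_of(camera, query): "pixels" (480x640 bool, what is visible of it).
- robot.landmark_of(camera, query): "centre" ([x, y, z] in m, in world coordinates, good to about 4 mm: a listed point, or the origin of a listed thing).
The state is a dict: "t": time; "q": joint angles; "dq": joint speeds; "joint_torque": joint torques, N m; "tool_pos": TCP position; "orientation": TCP orientation; "force": force on the tool from outside, world axes, zero at the start; "wrist_torque": the same for the moment, N m; "opening": finger opening in m; "gripper_force": force on a finger pad.
Only numpy, scipy, OpenCV 4.12 (cv2) and the standard library are available. Lean on these libraries where they do the work, as an engineer would, in place of code of your own. Each camera call takes 0.05 s, during which the arm holds its last target. There are 200 camera calls.

TASK

Date-stamp the tin in the sloping stamp: draw the stamp back by its T-grip until the catch holds it by itself, then slide the tin's lid fully shut, over the small ridge at its end. Then, without touching the T-grip again, press the trigger so that the stamp fires and comes down on the closed lid, and take the hand away; leave the food tin, the spice jar and the mug that stand round about where they are.

Things in the scene. Friction and masses are not known exactly. Their poses are not given: they have to be found in the camera images.
- stamp: Fixed date stamp: dark wooden base 160 x 170 mm, an aluminium slide-lid tin (160 x 72 mm) on a bed rising toward +x at 29 deg, grey column whose arm carries the stamp rod over the tin. Origin: on the worktop below the tin's lid; x points up the slope, y along the tin, z up. SLOPE frame = this frame turned -0.5 rad about y: its z points up and back from the slope, square to the lid, along the rod.
- t_grip (a point): Centre of the black T-grip on the rod's top: flat bar 80 mm long (y), 14 thick (x), 34 high (z); axes: slope frame. The rod is 40 mm to -y of the tin's middle. Both flat faces are free, so the hand leans 29 deg to lie along the rod, fingers closing along slope x. Underside 18 mm above the rod's guide at rest. Pull along +z of this frame (up and back).
- striker (a joint): Travel of the stamp rod in m, + drawn back (slope +z). 0: at rest, its 28 mm square foot 10 mm down inside the tin's open mouth, where it blocks the lid. The catch drops in at about 0.036, then holds it at about 0.034; end stop 0.043. The spring pulls 6 N at 0, 14 N at 0.04. Resting on the closed lid it reads about 0.010.
- trigger (a joint): Angle of the trigger in rad: about 0 while it rides on the rod; when the catch drops in, its outer end pops up and it reads about -0.25. Pressing the pad toward slope -z raises the value; the catch lets go at -0.1 to 0. Stop at 0.12. The press takes about 2 to 5 N over about 15 mm.
- trigger_pad (a point): Middle of the upper face of the dark steel thumb pad (26 x 30 mm) at the outer end of the trigger, sticking out in slope -x below the T-grip, 61 mm from its pivot, 75 mm in slope -x from the rod's axis. The drawn T-grip overhangs it, so the hand comes down along slope -z, leaning 29 deg. Its axes turn with the trigger (slope axes when the joint reads 0).
- lid (a joint): How far the tin's light wooden lid is open, in m: 0 fully shut against its stop; opens toward +y. Starts 0.060 to 0.075 open; with the foot down in the tin it cannot go below about 0.052. Slides with 1 to 2 N; the ridge at the tin's low end resists with up to about 10 N between about 0.010 and 0.006, after which it drops home.
- lid_rib (a point): Centre of the upright wooden rib across the lid in its +y half, 30 mm from that end, by which the lid is pushed: 44 mm wide (slope x), 8 mm thick (y), standing 17 mm above the lid's top face, which is 8 mm below this point. Axes: slope frame. Push along -y to shut.
- tin: Bystander: green food tin, 75 mm across, 58 mm high, standing near the stamp. Origin at the middle of its underside.
- spice_jar: Bystander: spice jar with black cap, 40 mm across, 105 mm high. Origin at the middle of its underside.
- mug: Bystander: mug with blue stripes, 77 mm across, 100 mm high, with a handle. Origin at the middle of its underside.

How it is judged:
On the way, in this order (a step that is already met when the one before it is completed fails the run):
1. the stamp is drawn back and held by its catch, with the fingers off the T-grip (value of joint striker above 0.03 m and value of joint trigger below -0.15 rad and contact force between the fingers and striker below 0.5 N), for 0.2 s.
2. the lid is fully shut while the stamp is still held back (value of joint lid below 0.004 m and value of joint striker above 0.03 m), for 0.2 s.
3. the stamp has fired and stands on the shut lid (value of joint lid below 0.004 m and value of joint striker between 0.006 and 0.014 m), for 0.2 s.
At the end, for the whole second after the job is handed in: The lid is shut to within 4 mm, the stamp's foot rests on it (rod between 6 and 14 mm above its lowest position) and is still (all of step 3 and velocity of joint striker between -0.02 and 0.02 m/s); the robot touches nothing.
It fails at once if the fingers press on the T-grip by more than 2 N once the lid is shut (value of joint lid below 0.004 m and contact force between the fingers and striker above 2 N).
It fails at once if the food tin, spice jar or mug is moved by more than 30 mm (distance of any of tin, spice_jar, mug from where it was at the start of the episode above 0.03 m).
It also fails if it takes over 61 s, if anything falls off the work surface, if the arm or the gripper's body presses on something with over 40 N, if the wrist force passes 120 N, or if a joint passes its speed limit or range.

## Working session

There is one attempt and no reset: what is moved stays moved. The work goes in short steps, Python scripts to look and compute and a tool call to move; the robot and the scene stay as the last step left them, time stands still between calls to the robot, and variables do not carry over. Pictures are saved under pics/ and viewed, at most 10 in all, crops included, and the job is handed in when it is done.

Besides the shell and the picture viewer there is one more tool, called after "Emit:" in YAML: its name, and indented under it one key for each argument. play_rows: Moves the arm, as the interface text tells. Its arguments: {"type":"object","properties":{"increments":{"type":"string"},"force":{"type":"number"}},"required":["increments"]}

```bash
mkdir -p pics; cat > h.py <<'E'
from plant import robot
import numpy as np, cv2
from scipy.spatial.transform import Rotation as R
np.set_printoptions(precision=4,suppress=True)
def lm(c,q):
    r=robot.landmark_of(c,q); return [(np.round(d["centre"],4).tolist(),round(d["conf"],2)) for d in r[:2]]
E
python3 - <<'E'
from h import *
s=robot.read_state(); print(s["tool_pos"],R.from_rotvec(s["orientation"]).as_matrix(),s["opening"])
for c in ("scene","top"):
    cv2.imwrite(f"pics/{c}1.png",robot.read_camera(c))
    for q in ("stamp","t_grip","trigger_pad","lid_rib","tin","spice_jar","mug"): print(c,q,lm(c,q))
print(robot.read_state()["t"])
E
```

```text
[0.2261 0.5552 0.2176] [[-0.9261  0.3773 -0.0008]
 [ 0.3773  0.9261 -0.0016]
 [ 0.0001 -0.0018 -1.    ]] 0.09315940870347739
scene stamp [([0.5855, 0.0271, 0.0013], 0.65)]
scene t_grip [([0.5854, -0.0475, 0.2071], 0.78), ([0.7148, -0.1353, 0.0014], 0.43)]
scene trigger_pad [([0.5684, -0.0752, 0.1103], 0.83), ([0.5869, -0.0465, 0.2115], 0.46)]
scene lid_rib [([0.4918, 0.0863, 0.1077], 0.7)]
scene tin [([0.618, 0.2185, -0.0032], 0.96)]
scene spice_jar [([0.7172, -0.1381, -0.0], 0.92)]
scene mug [([0.7057, 0.1246, 0.0002], 0.74), ([0.6183, 0.2154, -0.0028], 0.4)]
top stamp [([0.587, 0.0211, 0.0018], 0.67)]
top t_grip [([0.5898, -0.0475, 0.2049], 0.6), ([0.4953, 0.0823, 0.1057], 0.29)]
top trigger_pad [([0.5667, -0.0737, 0.1112], 0.56), ([0.5891, 0.0233, -0.001], 0.23)]
top lid_rib [([0.4958, 0.0867, 0.1044], 0.94)]
top tin [([0.6221, 0.2213, -0.0005], 0.76)]
top spice_jar []
top mug [([0.7037, 0.1235, 0.003], 0.47)]
0.8
```

View pics/scene1.png

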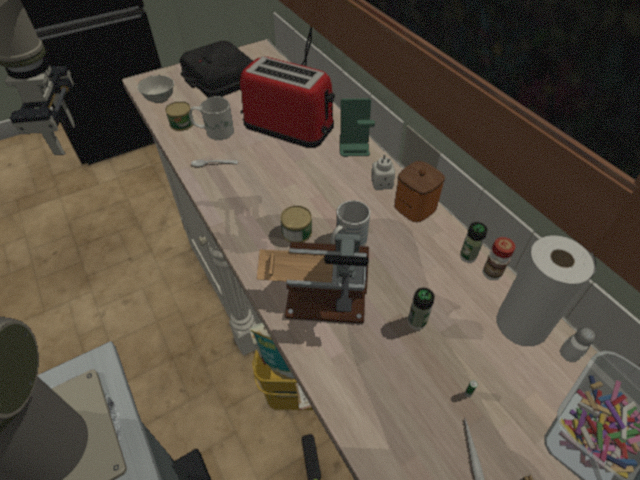

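View pics/top1.png

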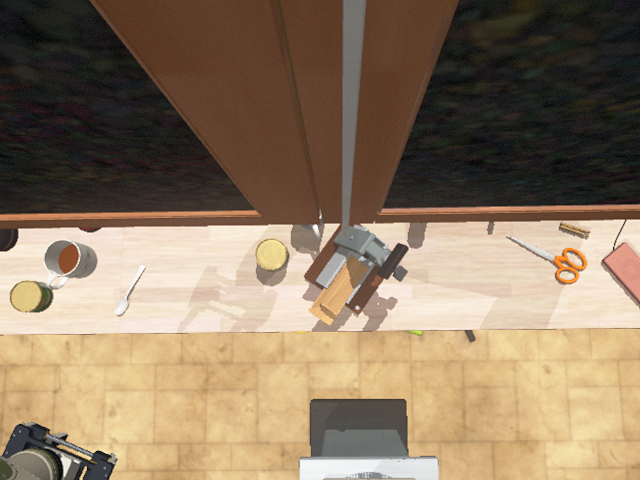

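The scene shows the stamp at around (330,280), with the T-grip at about (347,258) and the lid opening to the left; the mug and food tin stand behind it. The network points fit the given geometry, with a stamp yaw of about 54.5°.

The moves only turn the tool about its own z, so I'll check whether the arm leans when it's driven past its reach. I'll do that high up and clear of everything, along the azimuth of stamp x.

Emit:
play_rows:
  increments: "-50 -5 -45 0 -1; -95 -10 -90 0 -1; -138 -16 -130 0 -1; -150 30 -130 0 -1; -160 75 -130 0 -1; -172 125 -130 0 -1; -184 175 -130 0 -1; -196 225 -130 0 -1; -208 275 -130 0 -1; -208 275 -130 0 -1; -208 275 -130 0 -1; -208 275 -130 0 -1"

```text
t: 2.0
tool_pos: [0.4982, 0.6974, 0.322]
orientation: [0.601, 3.068, 0.053]
force: [0.4, 0.2, 0.2]
opening: 0.0928
gripper_force: 0.0
```

```bash
cat > st.py <<'E'
from h import *
s=robot.read_state(); print(s["t"],s["tool_pos"],"q",np.array(s["q"]),"F",np.array(s["force"]),s["opening"],s["gripper_force"]);print(R.from_rotvec(s["orientation"]).as_matrix().T)
E
python3 st.py
```

```text
2.0 [0.4982 0.6974 0.322 ] q [ 0.8896  1.0627  0.0268  0.003   2.0151 -0.293 ] F [0.3847 0.2495 0.2418] 0.09284201818479476 0.0
[[-0.926   0.3774 -0.0081]
 [ 0.3769  0.9255  0.0361]
 [ 0.0211  0.0304 -0.9993]]
```

It leans a little (2°, outward) at the reach limit. I'll push further to see if the lean grows and whether it stays.

Emit:
play_rows:
  increments: "-12 48 0 0 -1; -24 97 0 0 -1; -36 145 0 0 -1; -48 194 0 0 -1; -58 243 0 0 -1; -58 243 0 0 -1; -58 243 0 0 -1; -58 243 0 0 -1"

```text
t: 2.8
tool_pos: [0.5234, 0.7321, 0.2715]
orientation: [0.596, 3.042, 0.132]
force: [0.4, 0.3, 0.9]
opening: 0.0928
gripper_force: 0.0
```

```bash
python3 st.py
```

```text
2.8 [0.5234 0.7321 0.2715] q [ 0.8909  1.1263  0.0224  0.0058  1.8999 -0.291 ] F [0.3922 0.3498 0.9018] 0.0927591168929086 0.0
[[-0.9256  0.378  -0.0216]
 [ 0.3747  0.9227  0.0905]
 [ 0.0541  0.0757 -0.9957]]
```

Emit:
play_rows:
  increments: "-12 48 0 0 -1; -24 97 0 0 -1; -36 145 0 0 -1; -48 194 0 0 -1; -58 243 0 0 -1; -70 291 0 0 -1; -82 340 0 0 -1; -94 388 0 0 -1; -106 437 0 0 -1; -118 485 0 0 -1; -118 485 0 0 -1; -118 485 0 0 -1"

```text
t: 4.0
tool_pos: [0.5479, 0.7643, 0.2097]
orientation: [0.591, 3.018, 0.201]
force: [-0.0, -0.2, -0.4]
opening: 0.0929
gripper_force: 0.0
```

```bash
python3 st.py
```

```text
4.0 [0.5479 0.7643 0.2097] q [ 0.891   1.1993  0.0229  0.0086  1.7765 -0.2906] F [-0.0004 -0.1708 -0.4158] 0.09291068019383109 0.0
[[-0.9247  0.3792 -0.0331]
 [ 0.3714  0.918   0.1388]
 [ 0.083   0.1161 -0.9898]]
```

Emit:
play_rows:
  increments: "10 -45 -20 0 -1; 20 -90 -40 0 -1; 30 -135 -80 0 -1; 35 -150 -120 0 -1; 35 -150 -120 0 -1; 35 -150 -120 0 -1"

```text
t: 4.6
tool_pos: [0.4485, 0.6244, 0.3116]
orientation: [0.59, 3.016, 0.207]
force: [0.4, 0.1, 0.6]
opening: 0.0931
gripper_force: 0.0
```

```bash
python3 st.py
```

```text
4.6 [0.4485 0.6244 0.3116] q [ 0.876   0.435   0.9672  0.0105  1.5921 -0.3071] F [0.4427 0.0668 0.5923] 0.09312095417841393 0.0
[[-0.9247  0.3792 -0.0345]
 [ 0.3709  0.9176  0.143 ]
 [ 0.0859  0.1195 -0.9891]]
```

The lean persists, so it can be ratcheted. I'll continue with a longer pull, outward and up.

Emit:
play_rows:
  increments: "-12 45 -20 0 -1; -24 90 -40 0 -1; -36 135 -60 0 -1; -48 180 -80 0 -1; -58 225 -100 0 -1; -70 270 -120 0 -1; -82 315 -140 0 -1; -94 360 -160 0 -1; -106 405 -180 0 -1; -118 450 -200 0 -1; -130 495 -220 0 -1; -142 540 -240 0 -1; -154 585 -260 0 -1; -166 630 -280 0 -1; -178 675 -300 0 -1; -190 720 -320 0 -1; -202 765 -340 0 -1; -214 810 -360 0 -1; -226 855 -380 0 -1; -238 900 -400 0 -1"

```text
t: 6.6
tool_pos: [0.5209, 0.7105, 0.3964]
orientation: [0.586, 2.993, 0.266]
force: [0.3, 0.1, 0.5]
opening: 0.0929
gripper_force: 0.0
```

```bash
python3 st.py
```

```text
6.6 [0.5209 0.7105 0.3964] q [ 0.8741  0.983   0.023   0.0148  1.9448 -0.3031] F [0.2589 0.1021 0.5089] 0.09292714319982079 0.0
[[-0.9236  0.3808 -0.0447]
 [ 0.3669  0.9117  0.1848]
 [ 0.1111  0.1543 -0.9818]]
```

Emit:
play_rows:
  increments: "-12 48 0 0 -1; -24 97 0 0 -1; -36 145 0 0 -1; -48 194 0 0 -1"

```text
t: 7.0
tool_pos: [0.5404, 0.7378, 0.3697]
orientation: [0.581, 2.968, 0.329]
force: [0.2, -0.5, -0.0]
opening: 0.0927
gripper_force: 0.0
```

Emit:
play_rows:
  increments: "-12 48 0 0 -1; -24 97 0 0 -1; -36 145 0 0 -1; -48 194 0 0 -1"

```text
t: 7.4
tool_pos: [0.557, 0.7611, 0.3532]
orientation: [0.576, 2.939, 0.395]
force: [-1.3, -0.5, -0.3]
opening: 0.0929
gripper_force: 0.0
```

Emit:
play_rows:
  increments: "-12 48 0 0 -1; -24 97 0 0 -1; -36 145 0 0 -1; -48 194 0 0 -1"

```text
t: 7.8
tool_pos: [0.5715, 0.7813, 0.3443]
orientation: [0.57, 2.909, 0.46]
force: [-0.5, 0.5, 0.9]
opening: 0.0928
gripper_force: 0.0
```

```bash
python3 st.py
```

```text
7.8 [0.5715 0.7813 0.3443] q [ 0.8779  1.0636  0.0233  0.022   1.7168 -0.2991] F [-0.4974  0.5138  0.8674] 0.09283730364403099 0.0
[[-0.9181  0.3883 -0.0791]
 [ 0.345   0.8814  0.3226]
 [ 0.195   0.2689 -0.9432]]
```

Emit:
play_rows:
  increments: "-12 48 0 0 -1; -24 97 0 0 -1; -36 145 0 0 -1; -48 194 0 0 -1"

```text
t: 8.2
tool_pos: [0.5841, 0.7989, 0.3425]
orientation: [0.564, 2.878, 0.524]
force: [0.0, -0.2, -0.1]
opening: 0.0927
gripper_force: 0.0
```

Emit:
play_rows:
  increments: "-12 48 0 0 -1; -24 97 0 0 -1; -36 145 0 0 -1; -48 194 0 0 -1"

```text
t: 8.6
tool_pos: [0.5949, 0.814, 0.3474]
orientation: [0.558, 2.845, 0.587]
force: [-0.4, -0.5, -0.5]
opening: 0.0927
gripper_force: 0.0
```

Emit:
play_rows:
  increments: "-12 48 0 0 -1; -24 97 0 0 -1; -36 145 0 0 -1; -48 194 0 0 -1"

```text
t: 9.0
tool_pos: [0.6042, 0.827, 0.3582]
orientation: [0.551, 2.811, 0.649]
force: [0.5, -0.1, 0.1]
opening: 0.0931
gripper_force: 0.0
```

```bash
python3 st.py
```

```text
9.0 [0.6042 0.827  0.3582] q [ 0.8789  1.0742  0.0233  0.0297  1.5553 -0.2979] F [ 0.4827 -0.0772  0.0788] 0.0931004853099809 0.0
[[-0.9095  0.4002 -0.1125]
 [ 0.3104  0.8338  0.4566]
 [ 0.2765  0.3803 -0.8826]]
```

The lean is now 28.0° at azimuth 54.0°, so it matches the slope. Next I work out the approach to the T-grip.

```bash
cat >> h.py <<'E'
def go(*pts):
    s=robot.read_state(); M=R.from_rotvec(s["orientation"]).as_matrix(); p=np.array(s["tool_pos"])
    for t in pts: print("to",np.array(t),"inc mm",(M.T@(np.array(t)-p)*1e3).round(1))
def slope(yaw=np.radians(54.3)): return (R.from_euler("z",yaw)*R.from_euler("y",-0.5)).as_matrix()
E
python3 - <<'E'
from h import *
S=slope(); M=R.from_rotvec(robot.read_state()["orientation"]).as_matrix()
d=M.T@S[:,0]; print("yaw",np.degrees(np.arctan2(-d[0],d[1])), "tilt err",M.T@S[:,2])
G=np.array([.5877,-.0475,.206])
go([.45,.45,.42],G+.09*S[:,2])
E
```

```text
yaw 13.563417989504021 tilt err [-0.0001 -0.0108 -0.9999]
to [0.45 0.45 0.42] inc mm [ -17.6 -334.  -240.5]
to [ 0.5625 -0.0825  0.285 ] inc mm [-317.8 -804.8 -292.8]
```

Emit:
play_rows:
  increments: "-2 -37 -27 4 -1; -4 -74 -54 8 -1; -6 -111 -81 13.5 -1; -8 -148 -108 13.5 -1; -10 -185 -135 13.5 -1; -12 -222 -162 13.5 -1; -14 -259 -189 13.5 -1; -16 -296 -216 13.5 -1; -18 -334 -240 13.5 -1; -42 -373 -244 13.5 -1; -66 -412 -248 13.5 -1; -90 -451 -252 13.5 -1; -114 -490 -256 13.5 -1; -138 -529 -260 13.5 -1; -162 -568 -264 13.5 -1; -186 -607 -268 13.5 -1; -212 -646 -274 13.5 -1; -236 -685 -278 13.5 -1; -260 -720 -282 13.5 -1; -285 -758 -286 13.5 -1"

```text
t: 11.0
tool_pos: [0.5492, -0.0297, 0.2962]
orientation: [0.891, 2.768, 0.691]
force: [1.8, 0.4, -0.8]
opening: 0.0927
gripper_force: 0.0
```

```bash
python3 st.py; python3 - <<'E'
from h import *
S=slope(); G=np.array([.5877,-.0475,.206]); go(G+.09*S[:,2])
cv2.imwrite("pics/w1.png",robot.read_camera("wrist"))
for q in ("t_grip","trigger_pad","lid_rib"): print(q,lm("wrist",q))
E
```

```text
11.0 [ 0.5492 -0.0297  0.2962] q [-0.4795 -0.2199  1.7681  0.4851  1.5197 -1.4345] F [ 1.7618  0.3898 -0.8223] 0.09268143578375748 0.0
[[-0.8117  0.5841 -0.0037]
 [ 0.5138  0.717   0.4711]
 [ 0.2778  0.3804 -0.8821]]
to [ 0.5625 -0.0825  0.285 ] inc mm [-41.6 -36.3  -6.5]
t_grip [([0.5851, -0.0476, 0.2072], 0.82)]
trigger_pad [([0.5721, -0.0725, 0.1142], 0.73)]
lid_rib [([0.4925, 0.0857, 0.1056], 0.94)]
```

View pics/w1.png

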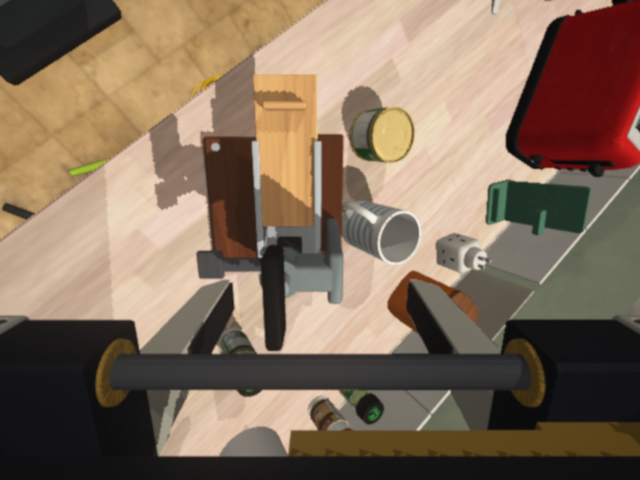

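The wrist view shows the bar upright at (272,300), square to the hand. The column lies on its right, the trigger pad is at (210,263), and the rib is at (283,104). Now I lower onto the bar and close.

Emit:
play_rows:
  increments: "-21 -18 0 0 -1; -42 -37 0 0 -1; -42 -37 20 0 -1; -42 -37 45 0 -1; -42 -37 70 0 -1; -42 -37 90 0 -1; -42 -37 102 0 -1; -42 -37 102 0 -1; -42 -37 102 0 1; -42 -37 102 0 1; -42 -37 102 0 1; -42 -37 102 0 1; -42 -37 102 0 1; -42 -37 102 0 1"
  force: 30

```text
t: 12.6
tool_pos: [0.5926, -0.04, 0.1889]
orientation: [0.891, 2.769, 0.691]
force: [-1.0, -0.3, 0.9]
opening: 0.0497
gripper_force: 0.0
```

```bash
python3 st.py; python3 - <<'E'
from h import *
print(robot.read_state()["wrist_torque"]); cv2.imwrite("pics/s2.png",cv2.resize(robot.read_camera("scene")[180:360,220:460],None,fx=3,fy=3))
E
```

```text
12.6 [ 0.5926 -0.04    0.1889] q [-0.4583 -0.0349  1.7958  0.499   1.323  -1.5168] F [-1.0365 -0.3125  0.8791] 0.04971495916243141 0.0
[[-0.8117  0.584  -0.0029]
 [ 0.5141  0.7169  0.4708]
 [ 0.2771  0.3807 -0.8822]]
[-0.2264  0.171  -0.0378]
```

View pics/s2.png

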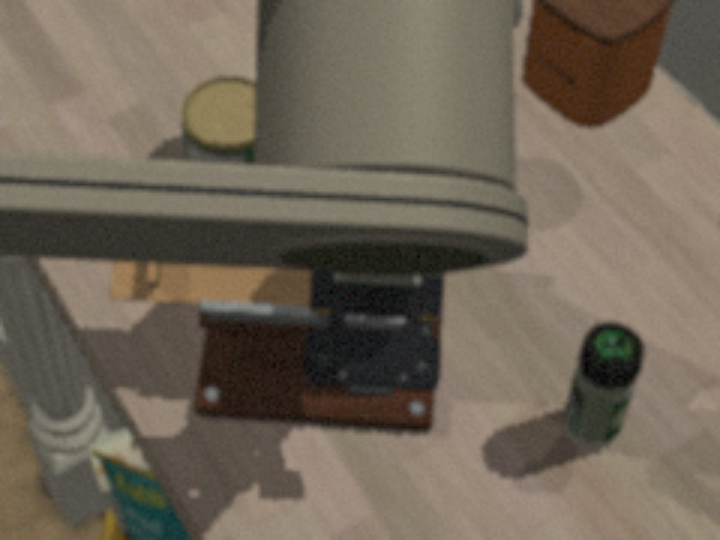

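The arm hides the grip in the scene view, and the fingers are still closing (opening 50 mm). I continue.

Emit:
play_rows:
  increments: "0 0 0 0 1; 0 0 0 0 1; 0 0 0 0 1; 0 0 0 0 1; 0 0 0 0 1; 0 0 0 0 1; 0 0 0 0 1"
  force: 40

```text
t: 13.35
tool_pos: [0.5922, -0.0403, 0.1884]
orientation: [0.892, 2.77, 0.69]
force: [-2.6, -5.2, -0.5]
opening: 0.0192
gripper_force: 40.0
```

Emit:
play_rows:
  increments: "0 0 -8 0 1; 0 0 -16 0 1; 0 0 -24 0 1; 0 0 -31 0 1; 0 0 -36 0 1; 0 0 -39 0 1; 0 0 -39 0 1; 0 0 -39 0 1"

```text
t: 14.15
tool_pos: [0.5815, -0.0548, 0.2211]
orientation: [0.894, 2.77, 0.691]
force: [9.6, -0.6, -14.7]
opening: 0.0197
gripper_force: 40.0
```

```bash
python3 st.py
```

```text
14.15 [ 0.5815 -0.0548  0.2211] q [-0.4931 -0.0717  1.7711  0.4929  1.3946 -1.5161] F [  9.6353  -0.6292 -14.6502] 0.019708911008513005 39.95775282382965
[[-0.8113  0.5846 -0.0012]
 [ 0.5155  0.7164  0.47  ]
 [ 0.2757  0.3807 -0.8827]]
```

Emit:
play_rows:
  increments: "0 0 -2 0 1; 0 0 -3 0 1; 0 0 -3 0 1; 0 0 -3 0 1; 0 0 0 0 1; 0 0 3 0 1; 0 0 3 0 1; 0 0 3 0 1"

```text
t: 14.95
tool_pos: [0.5822, -0.0538, 0.219]
orientation: [0.893, 2.77, 0.69]
force: [5.8, -2.9, -11.7]
opening: 0.0196
gripper_force: 40.0
```

```bash
python3 st.py; python3 - <<'E'
from h import *
cv2.imwrite("pics/w2.png",robot.read_camera("wrist"))
print(lm("wrist","t_grip"),lm("wrist","trigger_pad"),lm("scene","trigger_pad"))
E
```

```text
14.95 [ 0.5822 -0.0538  0.219 ] q [-0.4906 -0.0696  1.7727  0.4928  1.3899 -1.5162] F [  5.7906  -2.856  -11.6912] 0.01963980689974215 39.968128725886345
[[-0.8115  0.5844 -0.0017]
 [ 0.5153  0.7168  0.4697]
 [ 0.2757  0.3803 -0.8828]]
[([0.5745, -0.0614, 0.2386], 0.96)] [([0.5673, -0.0782, 0.1259], 0.85)] [([0.5653, -0.077, 0.1109], 0.38)]
```

View pics/w2.png

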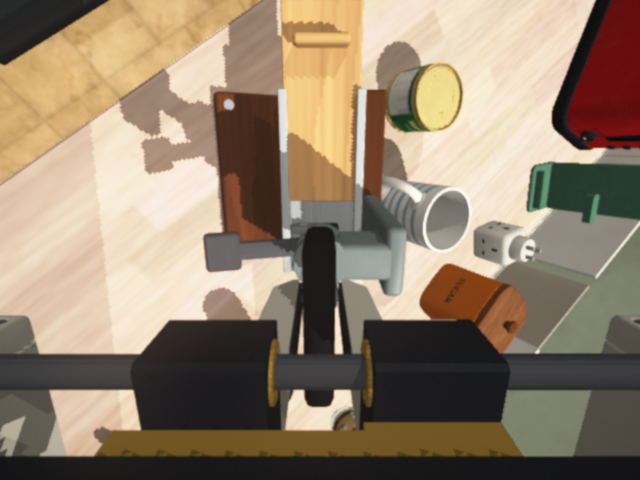

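Emit:
play_rows:
  increments: "0 0 2 0 1; 0 0 4 0 1; 0 0 4 0 1; 0 0 4 0 1"

```text
t: 15.55
tool_pos: [0.5827, -0.0536, 0.2184]
orientation: [0.891, 2.77, 0.688]
force: [-15.6, -10.5, 10.2]
opening: 0.0196
gripper_force: 40.1
```

```bash
python3 st.py
```

```text
15.55 [ 0.5827 -0.0536  0.2184] q [-0.4887 -0.0692  1.7731  0.4913  1.3874 -1.5161] F [-15.5831 -10.5118  10.163 ] 0.019566020420749692 40.05183130502701
[[-0.812   0.5836 -0.0034]
 [ 0.5144  0.7183  0.4685]
 [ 0.2758  0.3787 -0.8835]]
```

The push-back force confirms that the catch holds. I release and withdraw.

Emit:
play_rows:
  increments: "0 0 -3 0 1; 0 0 -3 0 -1; 0 0 -3 0 -1; 0 0 -3 0 -1; 0 0 -3 0 -1; 0 0 -3 0 -1; 0 0 -3 0 -1; 0 0 -20 0 -1; 0 0 -45 0 -1; 0 0 -80 0 -1; 0 0 -120 0 1; 0 0 -120 0 1"

```text
t: 16.75
tool_pos: [0.5516, -0.1, 0.329]
orientation: [0.888, 2.762, 0.686]
force: [1.2, -0.5, 1.2]
opening: 0.0795
gripper_force: 0.0
```

```bash
python3 st.py; python3 - <<'E'
from h import *
robot.read_camera("wrist"); 
for q in ("t_grip","trigger_pad","lid_rib"): print(q,lm("wrist",q))
S=slope(); P=np.array([.4935,.086,.1058])
# beside rib, +y; finger half 7.5, rib half 4
a=P+S@np.array([0,.030,.110]); b=P+S@np.array([0,.030,-.002])
go(a,b)
E
```

```text
16.75 [ 0.5516 -0.1     0.329 ] q [-0.6    -0.144   1.6426  0.4908  1.6125 -1.5204] F [ 1.1532 -0.4504  1.1764] 0.07949506783510427 0.0
[[-0.811   0.5849 -0.0117]
 [ 0.5115  0.7185  0.4713]
 [ 0.2841  0.3762 -0.8819]]
t_grip [([0.5758, -0.0621, 0.2364], 0.67)]
trigger_pad [([0.5661, -0.0784, 0.1246], 0.64)]
lid_rib [([0.4963, 0.084, 0.1072], 0.72)]
to [0.4384 0.0607 0.2023] inc mm [183.1  -0.5 134.6]
to [0.4697 0.1043 0.104 ] inc mm [183.2   0.6 246.6]
```

Emit:
play_rows:
  increments: "45 0 0 0 1; 90 0 25 0 1; 135 0 60 0 1; 165 0 95 0 1; 183 0 135 0 1; 183 0 135 0 1; 183 0 165 0 1; 183 0 200 0 1; 183 0 230 0 1; 183 0 245 0 1; 183 0 246 0 1; 183 0 246 0 1; 183 0 246 0 1; 183 0 246 0 1"

```text
t: 18.35
tool_pos: [0.4709, 0.1022, 0.1068]
orientation: [0.891, 2.767, 0.691]
force: [0.3, 0.3, -0.4]
opening: 0.0004
gripper_force: 0.0
```

```bash
python3 st.py; python3 - <<'E'
from h import *
cv2.imwrite("pics/w3.png",robot.read_camera("wrist")); cv2.imwrite("pics/s3.png",cv2.resize(robot.read_camera("scene")[180:360,220:460],None,fx=3,fy=3))
E
```

```text
18.35 [0.4709 0.1022 0.1068] q [-0.2521 -0.4147  2.2736  0.503   1.1388 -1.3811] F [ 0.2844  0.3205 -0.4119] 0.000443051227394725 0.0
[[-0.8116  0.5843 -0.0048]
 [ 0.5134  0.717   0.4716]
 [ 0.279   0.3802 -0.8818]]
```

View pics/w3.png

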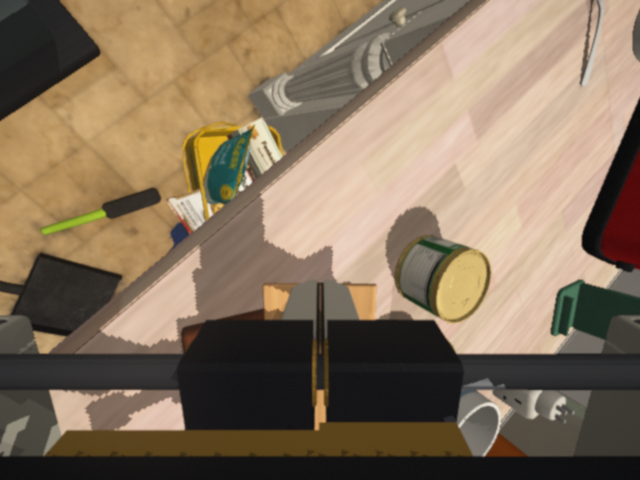

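The wrist view shows the closed fingers centred on the lid's open end (lid columns 265–376, fingers at 320). I push in −y.

Emit:
play_rows:
  increments: "0 0 3 0 1; -8 0 3 0 1; -14 0 3 0 1; -20 0 3 0 1; -28 0 3 0 1; -36 0 3 0 1; -44 0 3 0 1; -52 0 3 0 1; -60 0 3 0 1; -65 0 3 0 1; -65 0 3 0 1"

```text
t: 19.55
tool_pos: [0.5243, 0.0654, 0.1029]
orientation: [0.892, 2.769, 0.691]
force: [0.2, -0.9, -0.2]
opening: 0.0009
gripper_force: 0.0
```

```bash
python3 st.py; python3 - <<'E'
from h import *
robot.read_camera("scene"); print(lm("scene","lid_rib"))
E
```

```text
19.55 [0.5243 0.0654 0.1029] q [-0.3043 -0.2108  2.1225  0.5187  1.1186 -1.4565] F [ 0.2458 -0.8588 -0.2286] 0.0008833817847657756 0.0
[[-0.8115  0.5843 -0.0032]
 [ 0.5143  0.7169  0.4707]
 [ 0.2773  0.3803 -0.8823]]
[([0.5338, 0.0574, 0.1065], 0.66)]
```

Emit:
play_rows:
  increments: "-3 0 0 0 1; -6 0 0 0 1; -9 0 0 0 1; -12 0 0 0 1; -15 0 0 0 1; -18 0 0 0 1; -20 0 0 0 1; -20 0 0 0 1"

```text
t: 20.45
tool_pos: [0.5367, 0.0569, 0.1022]
orientation: [0.89, 2.777, 0.697]
force: [-20.8, 7.0, 13.4]
opening: 0.0005
gripper_force: 10.7
```

```bash
python3 st.py
```

```text
20.45 [0.5367 0.0569 0.1022] q [-0.3168 -0.157   2.0774  0.5225  1.1268 -1.4735] F [-20.7816   7.0466  13.3926] 0.0005222191615397072 10.745904743671417
[[-0.8145  0.5802  0.0053]
 [ 0.5139  0.7172  0.4706]
 [ 0.2692  0.386  -0.8824]]
```

Emit:
play_rows:
  increments: "0 0 -2 0 1; -2 0 -3 0 1; -3 0 -3 0 1; -3 0 -3 0 1"

```text
t: 20.85
tool_pos: [0.5363, 0.0561, 0.1029]
orientation: [0.891, 2.782, 0.7]
force: [-18.0, 16.7, 5.3]
opening: 0.0004
gripper_force: 12.3
```

```bash
python3 st.py
```

```text
20.85 [0.5363 0.0561 0.1029] q [-0.3202 -0.1533  2.0727  0.5229  1.1346 -1.4753] F [-17.9802  16.6528   5.3078] 0.00035484857351691094 12.349579185247421
[[-0.8154  0.5787  0.0105]
 [ 0.5147  0.7167  0.4705]
 [ 0.2648  0.3891 -0.8823]]
```

It is at a firm stop. I back off, rise and look.

Emit:
play_rows:
  increments: "10 0 0 0 1; 25 0 0 0 1; 30 0 -30 0 1; 30 0 -75 0 1; 30 0 -120 0 1; 30 0 -165 0 1; 30 0 -165 0 1"

```text
t: 21.55
tool_pos: [0.4738, 0.0031, 0.2584]
orientation: [0.887, 2.759, 0.685]
force: [-0.1, -0.5, 0.7]
opening: 0.0006
gripper_force: 0.0
```

```bash
python3 st.py; python3 - <<'E'
from h import *
cv2.imwrite("pics/w4.png",robot.read_camera("wrist")); robot.read_camera("scene")
for q in ("t_grip","trigger_pad","lid_rib"): print(q,lm("wrist",q),lm("scene",q))
cv2.imwrite("pics/s4.png",cv2.resize(robot.read_camera("scene")[200:340,230:430],None,fx=4,fy=4))
E
```

```text
21.55 [0.4738 0.0031 0.2584] q [-0.4938 -0.4682  2.0296  0.4865  1.5037 -1.4567] F [-0.0784 -0.5385  0.7087] 0.0006018013715328864 0.0
[[-0.8103  0.5858 -0.0149]
 [ 0.5107  0.7184  0.4723]
 [ 0.2874  0.3751 -0.8813]]
t_grip [([0.5753, -0.0623, 0.238], 0.68)] [([0.575, -0.0604, 0.241], 0.66)]
trigger_pad [] [([0.5615, -0.0796, 0.1252], 0.93)]
lid_rib [([0.5463, 0.0465, 0.1053], 0.79), ([0.6231, 0.2207, -0.0031], 0.37)] [([0.5456, 0.0486, 0.1066], 0.76)]
```

View pics/w4.png

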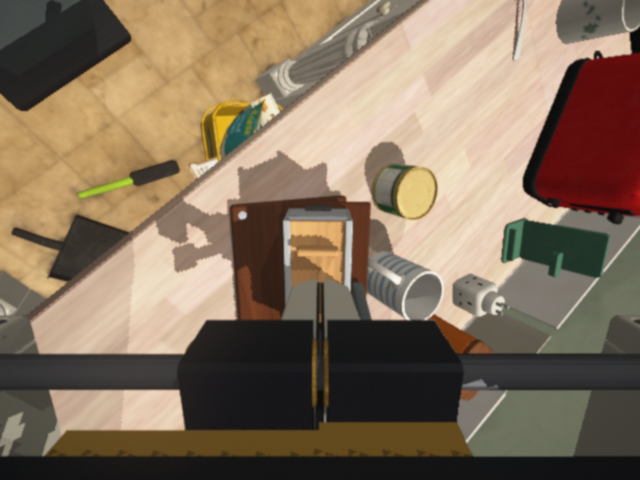

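View pics/s4.png

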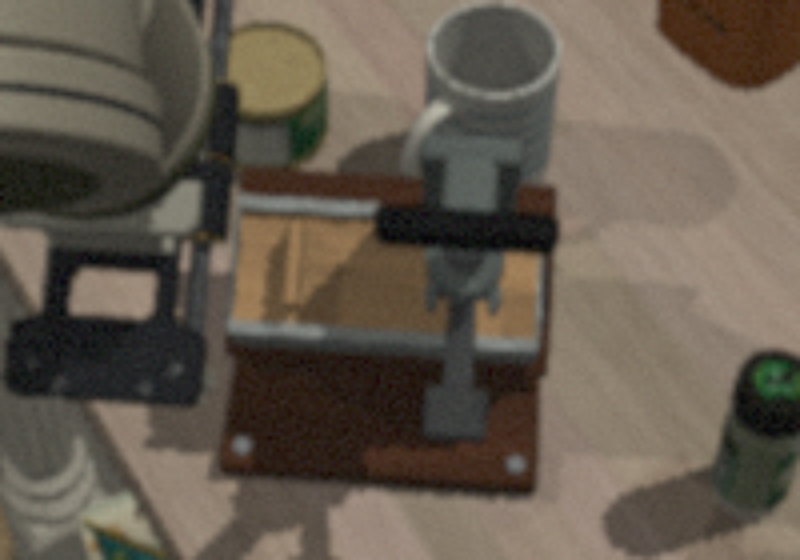

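The lid sits inside the tin's rim and the rib moved 65 mm (now at (0.546, 0.048)), so it's shut. The T-grip is still drawn, and the pad stands up at about (455,412) in the crop. Before the trigger press I check where the wrist camera body sits.

```bash
python3 - <<'E'
from h import *
s=robot.read_state(); M=R.from_rotvec(s["orientation"]).as_matrix(); c=robot.calibration("wrist")
C=R.from_rotvec(np.ravel(c["rvec"])).as_matrix(); p=-C.T@np.ravel(c["tvec"]); print("cam in tool",M.T@(p-np.array(s["tool_pos"])), "fwd",M.T@C[2])
S=slope(); P=np.array([.565,-.0787,.1252])
print("grip rel pad slope",S.T@(np.array([.5752,-.0615,.2385])-P))
go(P+S@np.array([-.02,0,.12]),P+S@np.array([-.003,0,.12]),P+S@np.array([-.003,0,.006]))
E
```

```text
cam in tool [ 0.0782  0.0009 -0.1665] fwd [-0.2842  0.0007  0.9588]
grip rel pad slope [0.0718 0.0018 0.0899]
to [ 0.5212 -0.1397  0.2209] inc mm [-126.1  -92.9  -16.5]
to [ 0.5299 -0.1276  0.2291] inc mm [-126.1  -75.9  -16.7]
to [ 0.5618 -0.0832  0.129 ] inc mm [-126.   -74.7   97.3]
```

Emit:
play_rows:
  increments: "0 -30 -30 8 1; 0 -60 -60 16 1; 0 -90 -60 24 1; 0 -97 -60 32 1; 0 -97 -60 40 1; 0 -97 -60 48 1; -20 -97 -60 56 1; -45 -97 -60 64 1; -70 -97 -60 72 1; -95 -97 -60 80 1; -120 -90 -60 88 1; -126 -78 -60 90 1; -126 -78 -60 90 1; -126 -78 -60 90 1"

```text
t: 23.4
tool_pos: [0.5167, -0.1457, 0.2669]
orientation: [-2.535, -1.305, -0.636]
force: [0.6, 0.9, -0.6]
opening: 0.0003
gripper_force: 0.0
```

```bash
python3 st.py; python3 - <<'E'
from h import *
robot.read_camera("wrist");print(lm("wrist","trigger_pad"))
S=slope(); P=np.array([.565,-.0787,.1252]); go(P+S@np.array([-.005,0,.03]),P+S@np.array([-.005,0,.0]))
E
```

```text
23.4 [ 0.5167 -0.1457  0.2669] q [-0.7139 -0.1326  1.744   0.488   1.5766 -0.1022] F [ 0.5791  0.9015 -0.57  ] 0.00029284673175383974 0.0
[[ 0.5124  0.7182  0.4707]
 [ 0.8133 -0.5818  0.0023]
 [ 0.2755  0.3816 -0.8823]]
[([0.5683, -0.079, 0.1256], 0.87)]
to [ 0.554  -0.0939  0.1491] inc mm [  1.1   0.  134.3]
to [ 0.5624 -0.0823  0.1228] inc mm [  1.4  -0.  164.3]
```

Emit:
play_rows:
  increments: "1 0 45 0 1; 1 0 90 0 1; 1 0 125 0 1; 1 0 145 0 1; 1 0 155 0 1; 1 0 162 0 1; 1 0 168 0 1; 1 0 172 0 1; 1 0 172 0 1"

```text
t: 24.4
tool_pos: [0.5656, -0.0804, 0.117]
orientation: [-2.538, -1.302, -0.638]
force: [0.1, -0.2, 0.2]
opening: 0.0004
gripper_force: 0.0
```

```bash
python3 st.py
```

```text
24.4 [ 0.5656 -0.0804  0.117 ] q [-0.5526  0.0159  1.8842  0.5187  1.2447 -0.1002] F [ 0.0641 -0.2239  0.1848] 0.00042984282387477124 0.0
[[ 0.5137  0.7171  0.4711]
 [ 0.8117 -0.5841  0.0041]
 [ 0.2781  0.3802 -0.8821]]
```

Emit:
play_rows:
  increments: "0 0 3 0 1; 0 0 6 0 1; 0 0 9 0 1; 0 0 9 0 1"

```text
t: 24.8
tool_pos: [0.5678, -0.0765, 0.1083]
orientation: [-2.538, -1.302, -0.637]
force: [0.7, -1.6, 1.1]
opening: 0.0004
gripper_force: 0.9
```

```bash
python3 st.py; python3 - <<'E'
from h import *
robot.read_camera("scene")
for q in ("t_grip","trigger_pad"): print(lm("scene",q))
E
```

```text
24.8 [ 0.5678 -0.0765  0.1083] q [-0.5437  0.029   1.8881  0.5218  1.2268 -0.1011] F [ 0.6722 -1.5814  1.1221] 0.00043836959342434637 0.8663736715971027
[[ 0.514   0.717   0.4709]
 [ 0.8118 -0.5839  0.003 ]
 [ 0.2771  0.3808 -0.8822]]
[]
[]
```

```bash
python3 - <<'E'
from h import *
for c in ("wrist","top"):
    im=robot.read_camera(c)
    for q in ("t_grip","trigger_pad"): print(c,lm(c,q))
    if c=="wrist": cv2.imwrite("pics/w5.png",im)
E
```

```text
wrist [([0.5805, -0.0509, 0.2169], 0.85)]
wrist [([0.5697, -0.073, 0.1111], 0.67)]
top [([0.5854, -0.053, 0.2171], 0.67)]
top [([0.5678, -0.0748, 0.1112], 0.46)]
```

View pics/w5.png

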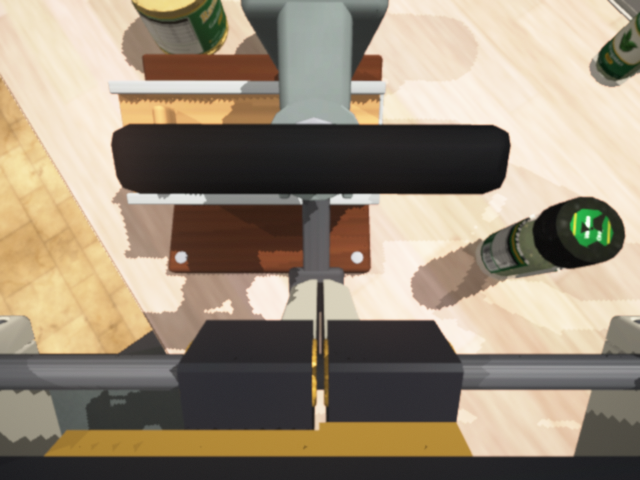

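The T-grip dropped to z = 0.217, about 10 mm above rest, so the stamp has fired onto the lid. I withdraw.

Emit:
play_rows:
  increments: "0 0 -15 0 1; -2 0 -50 0 1; -10 0 -95 0 1; -20 0 -140 0 1; -20 0 -160 0 1; -20 0 -160 0 1; -20 0 -160 0 1; -20 0 -160 0 1"

```text
t: 26.05
tool_pos: [0.5126, -0.1508, 0.2387]
orientation: [-2.536, -1.301, -0.635]
force: [-0.2, -0.1, -0.1]
opening: 0.0003
gripper_force: 0.0
```

```bash
python3 st.py; python3 - <<'E'
from h import *
robot.read_camera("scene")
for q in ("t_grip","lid_rib","tin","spice_jar","mug"): print(q,lm("scene",q))
print(robot.close_job())
E
```

```text
26.05 [ 0.5126 -0.1508  0.2387] q [-0.7271 -0.1185  1.7827  0.4878  1.537  -0.136 ] F [-0.2306 -0.1184 -0.0967] 0.00028683027186070524 0.0
[[ 0.5145  0.7166  0.471 ]
 [ 0.8122 -0.5833  0.0003]
 [ 0.275   0.3824 -0.8822]]
t_grip []
lid_rib []
tin [([0.6153, 0.2164, -0.0028], 0.49)]
spice_jar [([0.7176, -0.137, 0.0011], 0.94)]
mug []
the job is handed in; nothing more can be done
None
```

I handed the job in at about 26 s: the stamp was drawn and caught, the lid slid to its stop, the trigger fired the stamp onto the lid (the T-grip read about 10 mm above rest), and the hand is clear. The food tin and spice jar read where they started; the mug, T-grip and rib didn't show in the last picture, and close_job gave no verdict.

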